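Restock the reagent bottle crate

TASK

Fill the crate's two empty cells with the two spare square bottles, one of which has fallen over: each must end upright in a cell of its own, standing right down on the cell's floor. One further cell looks free but has a low wooden spacer block with a round finger hole in it, so leave that one. Set the bottles down rather than dropping them, and leave the bottles already in the crate, the jar, the tip box and the pipette where they are.

Things in the scene. Friction and masses are not known exactly. Their poses are not given: they have to be found in the camera images.
- crate: fixed wooden crate, 158 (x) by 230 mm (y), 2 x 3 square cells, pitch 72 mm; walls 14 mm thick, tops at 46 mm; cells 58 mm square inside, floor 6 mm thick. Origin: centre of underside. Three cells hold bottles, one a fixed spacer block (56 x 56 mm, same wood, 22 mm finger hole, top 26 mm above the cell floor), two are empty, drawn anew each time. The spacer is not measured: see or feel it
- cell0 (a point): centre of the inner floor of a cell, at x -36 mm, y -72 mm, z 6 mm in the crate's frame; axes as the crate's; may be empty, occupied or blocked
- cell1 (a point): centre of the inner floor of a cell, at x -36 mm, y 0 mm, z 6 mm in the crate's frame; axes as the crate's; may be empty, occupied or blocked
- cell2 (a point): centre of the inner floor of a cell, at x -36 mm, y 72 mm, z 6 mm in the crate's frame; axes as the crate's; may be empty, occupied or blocked
- cell3 (a point): centre of the inner floor of a cell, at x 36 mm, y -72 mm, z 6 mm in the crate's frame; axes as the crate's; may be empty, occupied or blocked
- cell4 (a point): centre of the inner floor of a cell, at x 36 mm, y 0 mm, z 6 mm in the crate's frame; axes as the crate's; may be empty, occupied or blocked
- cell5 (a point): centre of the inner floor of a cell, at x 36 mm, y 72 mm, z 6 mm in the crate's frame; axes as the crate's; may be empty, occupied or blocked
- spare_standing: spare bottle standing upright on the bench: square amber bottle 125 mm tall: body 50 x 50 mm up to 80 mm, conical shoulder to 93 mm, neck 26 mm across, round black cap 32 mm across from 99 to 125 mm; 0.15 to 0.31 kg, centre of mass 45 mm up. Origin at the centre of the base, z towards the cap, x and y square to the flat sides
- spare_fallen: spare bottle lying on one of its flat sides on the bench (axis 25 mm above the bench), the same kind: square amber bottle 125 mm tall: body 50 x 50 mm up to 80 mm, conical shoulder to 93 mm, neck 26 mm across, round black cap 32 mm across from 99 to 125 mm; 0.15 to 0.31 kg, centre of mass 45 mm up. Origin at the centre of the base, z towards the cap, x and y square to the flat sides
- stock1: bottle already standing in a cell of the crate, the same kind: square amber bottle 125 mm tall: body 50 x 50 mm up to 80 mm, conical shoulder to 93 mm, neck 26 mm across, round black cap 32 mm across from 99 to 125 mm; 0.15 to 0.31 kg, centre of mass 45 mm up. Origin at the centre of the base, z towards the cap, x and y square to the flat sides
- stock2: bottle already standing in a cell of the crate, the same kind: square amber bottle 125 mm tall: body 50 x 50 mm up to 80 mm, conical shoulder to 93 mm, neck 26 mm across, round black cap 32 mm across from 99 to 125 mm; 0.15 to 0.31 kg, centre of mass 45 mm up. Origin at the centre of the base, z towards the cap, x and y square to the flat sides
- stock3: bottle already standing in a cell of the crate, the same kind: square amber bottle 125 mm tall: body 50 x 50 mm up to 80 mm, conical shoulder to 93 mm, neck 26 mm across, round black cap 32 mm across from 99 to 125 mm; 0.15 to 0.31 kg, centre of mass 45 mm up. Origin at the centre of the base, z towards the cap, x and y square to the flat sides
- jar: bystander: round amber jar with white lid, 74 mm across, 85 mm tall, too wide for a cell. Origin at the centre of its underside
- tip_box: bystander: closed pipette-tip box, 82 x 122 x 56 mm tall, origin at the centre of its underside
- pipette: bystander: pipette lying on the bench along its y axis, from y -172 to +82 mm, about 34 mm wide, 24 mm high, origin under the middle of its handle
Not all that is in view belongs to the job. What is shaped like the spare_fallen but blue, pink or red is not meant.

How it is judged:
At the end, for the whole second after the job is handed in: each spare stands in a cell of its own: base within 7 mm of its centre and under 5 mm above its floor, tilt under 0.08 rad, at rest; stock bottles within 15 mm of their starts and 0.15 rad of upright; jar, tip box and pipette within 25 mm of their starts (((horizontal distance between spare_standing and cell0 below 0.007 m and z of spare_standing in the frame of cell0 below 0.005 m) or (horizontal distance between spare_standing and cell1 below 0.007 m and z of spare_standing in the frame of cell1 below 0.005 m) or (horizontal distance between spare_standing and cell2 below 0.007 m and z of spare_standing in the frame of cell2 below 0.005 m) or (horizontal distance between spare_standing and cell3 below 0.007 m and z of spare_standing in the frame of cell3 below 0.005 m) or (horizontal distance between spare_standing and cell4 below 0.007 m and z of spare_standing in the frame of cell4 below 0.005 m) or (horizontal distance between spare_standing and cell5 below 0.007 m and z of spare_standing in the frame of cell5 below 0.005 m)) and angle between each of spare_standing, spare_fallen's own z axis and vertical below 0.08 rad and linear speed of each of spare_standing, spare_fallen below 0.02 m/s and ((horizontal distance between spare_fallen and cell0 below 0.007 m and z of spare_fallen in the frame of cell0 below 0.005 m) or (horizontal distance between spare_fallen and cell1 below 0.007 m and z of spare_fallen in the frame of cell1 below 0.005 m) or (horizontal distance between spare_fallen and cell2 below 0.007 m and z of spare_fallen in the frame of cell2 below 0.005 m) or (horizontal distance between spare_fallen and cell3 below 0.007 m and z of spare_fallen in the frame of cell3 below 0.005 m) or (horizontal distance between spare_fallen and cell4 below 0.007 m and z of spare_fallen in the frame of cell4 below 0.005 m) or (horizontal distance between spare_fallen and cell5 below 0.007 m and z of spare_fallen in the frame of cell5 below 0.005 m)) and distance of each of stock1, stock2, stock3 from where it was at the start of the episode below 0.015 m and angle between each of stock1, stock2, stock3's own z axis and vertical below 0.15 rad and distance of each of jar, tip_box, pipette from where it was at the start of the episode below 0.025 m); the robot touches nothing.
It fails at once if a spare bottle is dropped or flung: it moves faster than 0.5 m/s with the fingers off it ((linear speed of spare_standing above 0.5 m/s and contact force between the fingers and spare_standing below 0.3 N) or (linear speed of spare_fallen above 0.5 m/s and contact force between the fingers and spare_fallen below 0.3 N)).
It fails at once if a bottle already in the crate is moved more than 30 mm (distance of any of stock1, stock2, stock3 from where it was at the start of the episode above 0.03 m).
It fails at once if the jar, the tip box or the pipette is moved more than 40 mm (distance of any of jar, tip_box, pipette from where it was at the start of the episode above 0.04 m).
It also fails if it takes over 72 s, if anything falls off the work surface, if the arm or the gripper's body presses on something with over 40 N, if the wrist force passes 120 N, or if a joint passes its speed limit or range.

ROBOT

A 6-joint arm with a two-finger parallel gripper is mounted at the origin on the work surface. World frame = base frame: x ahead of the robot, y to its left, z up, the work surface at z = 0. Lengths are in m, angles in rad, forces in N, time in s.
With the tool pointing down it reaches from about 0.35 to 0.975 m from the base axis. Payload 4.9 kg.
Tool frame: the origin (TCP) lies at the very end of the fingers, on their centre line; the grasp point (between the pads) lies 19 mm behind it; z points along the fingers, y is the line along which they close (so a half turn about z gives the same grasp; the last joint's range is limited). The gripper opens to 85 mm and grips with 20 to 120 N. Pads are 22 mm wide; open, the fingers measure 114 mm over their backs; the gripper's body (76 mm by 85 mm) begins 54 mm behind the grasp point. The pads swing forward as they close: fully open they stand 13 mm farther back than shut.
Start: joints at [1.127, 0.053, 1.613, -0, 1.476, -0.119], TCP at [0.199, 0.592, 0.21] pointing down, gripper open.
Joint ranges: [-3.01, 3.01], [-1.01, 2.22], [0.06, 2.58], [-1.02, 4.17], [0.09, 2.62], [-3.14, 3.14]. Speed limits (rad/s): [2.57, 2.57, 3.14, 3.14, 3.14, 3.14].

INTERFACE

Orientations are given as a unit quaternion [w, x, y, z].
In Python, from plant import monitor, vision, manip gives the robot as it stands. The module is installed in compiled form; this text tells all that it offers.
- The arm moves only by the tool arm_command, never from a script. Its argument "rows" is a list of rows, each a list of 3 entries, a list of its own where there are three numbers: the finger opening in mm, from 0 to 85.4, then the shift along the world's x, y, z in units of 30 cm (1.0 is 30 cm), then the turn, a rotation vector about the world's x, y, z in units of pi/2 rad (1.0 is pi/2 rad). In form: [[claw, [x, y, z], [wx, wy, wz]], ...]. A call has 1 to 12 rows; each row is the pose to reach, as a shift and turn from the pose commanded when the call began; what a row does not reach only later rows make up. A row lasts 1/12 s, in which the tool goes at most 41.7 mm and 7.16 degrees, less where a joint would pass 70% of its speed; a pose out of reach is approached as far as the arm can. A call with a number of a shift or a turn outside -1 to 1 is refused whole. A call with a gripper value outside its range is refused whole. The fingers move at their own pace and stop on an object; the grip force is fixed at half the most. Time passes only in rows, so rows that repeat a pose let the fingers close. It gives the time, the measured TCP pose, the force, the opening and the grip force at its end, in the units of the state.
- monitor.state(): the state, without advancing time (a new reading comes with each control period).
- vision.grab_frame(name): name is "scene" or "top"; returns a dict with "color" (480x640x3 uint8, red, green, blue), "z_map" (480x640 float32, m along the optical axis (not along the pixel's ray), 0 where there is no reading), "mtx" (3x3 intrinsics, pixels), "k1" (the pictures are not rectified: a ray, as slopes to the right and down, at radius r is drawn at 1 + k1 r^2 times it, then the intrinsics apply), "R" (3x3) and "t" (3): a world point X has camera coordinates R X + t. Camera axes: x right, y down, z forward; pixel columns grow to the right and rows downward; lengths in m; the calibration is good to about 2 mm. A picture is of the moment at which its call begins.
- manip.job_done(): hands the job in; it is judged then, once.
The state is a dict: "time": time; "joint_pos": joint angles; "joint_vel": joint speeds; "joint_efforts": joint torques, N m; "tool_pos": TCP position; "tool_rot": TCP orientation; "contact_force": force on the tool from outside, world axes, zero at the start; "ft_torque": the same for the moment, N m; "gripper_width": opening from 0.0 (shut) to 1.0 (fully open); "grasp_force": force on a finger pad.
Only numpy, scipy, OpenCV 4.12 (cv2) and the standard library are available. Lean on these libraries where they do the work, as an engineer would, in place of code of your own. Each camera call takes 0.05 s, during which the arm holds its last target. There are 200 camera calls.

## Working session

There is one attempt and no reset: what is moved stays moved. The work goes in short steps, Python scripts to look and compute and a tool call to move; the robot and the scene stay as the last step left them, time stands still between calls to the robot, and variables do not carry over. Pictures are saved under pics/ and viewed, at most 10 in all, crops included, and the job is handed in when it is done.

Besides the shell and the picture viewer there is one more tool, called as name([rows], argument=value, ...), one row to a line, values as JSON. arm_command: Moves the arm, as the interface text tells. Shifts and turns lie within -1 to 1; 1 stands for 30 cm of shift or pi/2 rad of turn. Its arguments: {"type":"object","properties":{"rows":{"type":"array"}},"required":["rows"]}

```bash
mkdir -p pics
cat > h.py <<'E'
import numpy as np, cv2
from plant import monitor, vision, manip
def grab(n):
    f=vision.grab_frame(n); np.savez(n+'.npz',**f); return f
def load(n): return dict(np.load(n+'.npz'))
def cloud(f):
    K=f['mtx'];k=float(f['k1']);z=f['z_map'].astype(float)
    v,u=np.mgrid[:480,:640]
    x=(u-K[0,2])/K[0,0];y=(v-K[1,2])/K[1,1]
    a,b=x.copy(),y.copy()
    for _ in range(10):
        s=1+k*(a*a+b*b);a=x/s;b=y/s
    P=np.stack([a*z,b*z,z],-1)-f['t']
    P=P@f['R']; P[z==0]=np.nan
    return P
def save(f,n): cv2.imwrite('pics/'+n,f['color'][...,::-1])
E
python3 - <<'E'
from h import *
print(monitor.state())
for n in('scene','top'):
    f=grab(n);save(f,n+'0.png');print(n,f['mtx'],f['k1'],-f['R'].T@f['t'])
E
```

```text
{'time': 0.0, 'joint_pos': array([ 1.12697667e+00,  5.33577383e-02,  1.61428307e+00,  3.35477765e-05,
        1.47597849e+00, -1.18983737e-01]), 'joint_vel': array([ 0.00050317, -0.00116099, -0.00077019, -0.00105008,  0.00059672,
       -0.00017899]), 'joint_efforts': array([-1.40383530e-03, -3.93688309e+01, -3.70173776e+01, -2.45503761e-04,
        7.10455875e-03, -5.10372288e-06]), 'tool_pos': array([0.19916835, 0.59172615, 0.20876903]), 'tool_rot': array([-2.97442294e-04,  1.61706314e-01,  9.86838407e-01, -9.68828602e-04]), 'contact_force': array([ 0.5029918 ,  0.20126967, -0.22944509]), 'ft_torque': array([ 0.03676241, -0.03893127, -0.00348416]), 'grasp_force': 0.0, 'gripper_width': 1.002082754459557}
scene [[613.215365     0.         315.09934663]
 [  0.         613.215365   232.06191069]
 [  0.           0.           1.        ]] 0.048083719166119206 [1.22748595 0.56528036 0.91555778]
top [[572.37742275   0.         327.19923964]
 [  0.         572.37742275 231.66573664]
 [  0.           0.           1.        ]] -0.12555321947668271 [ 0.3188949  -0.04286737  1.37310519]
```

View pics/scene0.png

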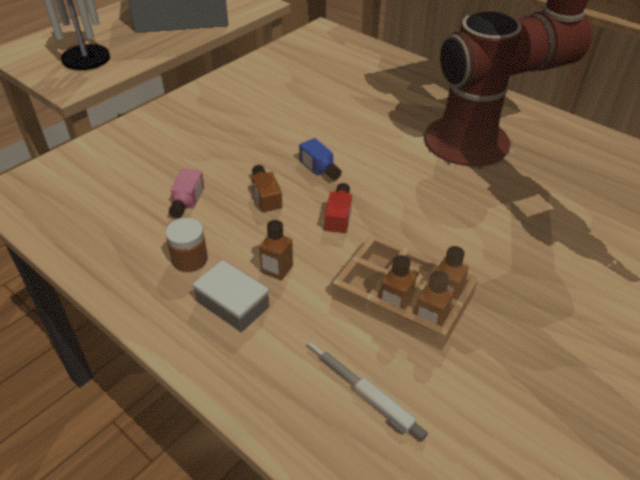

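View pics/top0.png

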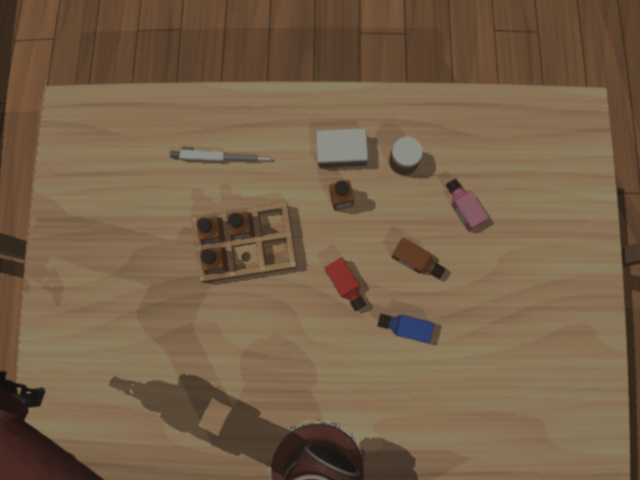

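The top image shows the crate centred near (245,242). Its two right-hand cells, (272,222) and (277,252), are empty, and the spacer with its hole is at (245,257). The standing spare is at (342,193). The fallen one has its body at (414,254) and its cap at (438,271). The scene view agrees.

Run:
```python
from h import *
P=cloud(load('top')); C=load('top')['color'].astype(int)
def sel(u0,u1,v0,v1,z0,z1):
    p=P[v0:v1,u0:u1].reshape(-1,3); return p[(p[:,2]>z0)&(p[:,2]<z1)]
def rect(p): 
    r=cv2.minAreaRect((p[:,:2]*1000).astype(np.float32)); return r
p=sel(100,560,100,340,-.05,.05)
print('table z',np.nanmedian(P[290:340,480:600,2]))
c=sel(180,310,190,295,.036,.056);print('crate',rect(c),len(c),np.median(c[:,2]),c.min(0),c.max(0))
for n,(u,v) in dict(e1=(272,222),e2=(277,252),sp=(243,262)).items():
    print(n,P[v,u],np.nanmedian(P[v-4:v+5,u-4:u+5].reshape(-1,3),0))
s=sel(320,365,170,215,.1,.14);print('cap',s.mean(0),rect(s),len(s))
s=sel(320,365,170,215,.07,.085);print('shoulder',rect(s),len(s))
f=sel(385,455,230,290,.04,.06);print('fallen body',rect(f),len(f),np.median(f[:,2]))
f=sel(385,455,230,290,.012,.06);print('fallen all',rect(f),cv2.boxPoints(rect(f)).tolist())
f=sel(425,455,255,290,.03,.06);print('cap',f.mean(0),np.median(f,0))
for n,b in dict(jar=(385,430,130,180,.07,.1),tip=(305,375,120,172,.04,.07)).items(): print(n,rect(sel(*b)))
for i,uv in enumerate([(207,227),(236,220),(210,258)]):
    s=sel(uv[0]-15,uv[0]+15,uv[1]-15,uv[1]+15,.115,.14);print('stock',s.mean(0),rect(s))
s=sel(320,385,255,315,.01,.07);print('red',cv2.boxPoints(rect(s)).tolist(), s[:,2].max())
s=sel(375,440,310,345,.01,.07);print('blue',cv2.boxPoints(rect(s)).tolist(), s[:,2].max())
im=load('top')['color'][...,::-1]
cv2.imwrite('pics/c1.png',cv2.resize(im[165:305,180:460],None,fx=2.8,fy=2.8,interpolation=cv2.INTER_CUBIC))
```

```text
table z 0.0006084753349895505
crate ((527.2513427734375, 180.80667114257812), (159.9779052734375, 231.1849365234375), 9.676594734191895) 3029 0.046300559434010305 [0.43031188 0.0542122  0.03600058] [0.62326552 0.30735139 0.05585434]
e1 [0.57997164 0.11781178 0.00781115] [0.58000563 0.11772739 0.00690184]
e2 [0.50665735 0.10374047 0.00588682] [0.50665735 0.10374047 0.00645909]
sp [0.47806353 0.18100752 0.03323688] [0.47822366 0.18280303 0.03123312]
cap [ 0.63803074 -0.05029633  0.12346384] ((640.2403564453125, -49.991539001464844), (32.18680953979492, 29.443788528442383), 1.77041757106781) 181
shoulder ((640.282958984375, -50.28822326660156), (51.67546081542969, 49.534915924072266), 14.032634735107422) 184
fallen body ((487.55621337890625, -235.38609313964844), (123.21012115478516, 52.40435028076172), 60.27772521972656) 834 0.05002981967632901
fallen all ((487.2685546875, -235.88992309570312), (124.39960479736328, 52.40435028076172), 60.27772521972656) [[433.6751403808594, -276.91571044921875], [479.1850891113281, -302.8975830078125], [540.8619384765625, -194.8641357421875], [495.3520
[... 429 characters left out ...]
68753051758), 36.694557189941406)
stock [0.56167725 0.18598386 0.13049577] ((562.39794921875, 187.2732696533203), (32.2705078125, 29.9763240814209), 47.405029296875)
stock [0.47866592 0.24432848 0.13073859] ((479.5397644042969, 244.68231201171875), (31.03428840637207, 28.69188690185547), 10.803046226501465)
red [[326.95050048828125, -108.56416320800781], [360.34527587890625, -152.56565856933594], [495.28448486328125, -50.15400695800781], [461.88970947265625, -6.1525115966796875]] 0.061324456174343143
blue [[293.89337158203125, -255.82260131835938], [343.1383056640625, -266.677978515625], [370.4415283203125, -142.81832885742188], [321.19659423828125, -131.96295166015625]] 0.058617798974517035
```

View pics/c1.png

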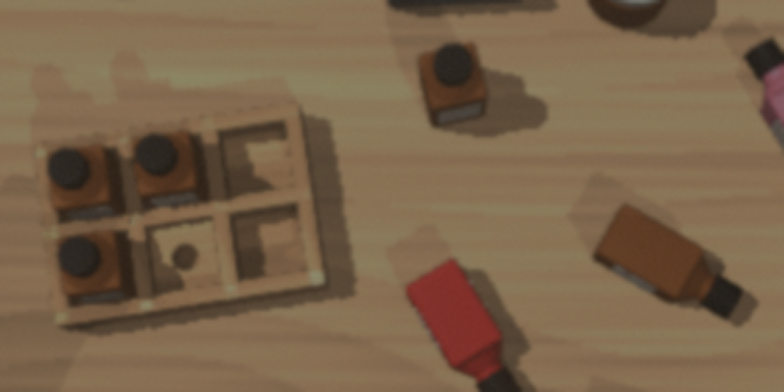

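arm_command([
  [85,[0.5,-1,0.1],[0,0,-0.32]],
  [85,[0.5,-1,0.1],[0,0,-0.32]],
  [85,[0.5,-1,0.1],[0,0,-0.32]],
  [85,[0.5,-1,0.1],[0,0,-0.32]],
  [85,[0.5,-1,0.1],[0,0,-0.32]],
  [85,[0.5,-1,0.1],[0,0,-0.32]],
  [85,[0.5,-1,0.1],[0,0,-0.32]],
  [85,[0.5,-1,0.1],[0,0,-0.32]],
  [85,[0.5,-1,0.1],[0,0,-0.32]],
])

```text
time: 0.85
tool_pos: [0.3519, 0.2876, 0.2405]
tool_rot: [0.001, 0.405, 0.914, -0.0]
contact_force: [0.3, -0.7, 0.6]
gripper_width: 0.993
grasp_force: 0.0
```

arm_command([
  [85,[0.5,-1,0],[0,0,-0.32]],
  [85,[0.5,-1,0],[0,0,-0.32]],
  [85,[0.5,-1,0],[0,0,-0.32]],
  [85,[0.5,-1,0],[0,0,-0.32]],
  [85,[0.5,-1,0],[0,0,-0.32]],
  [85,[0.5,-1,0],[0,0,-0.32]],
  [85,[0.5,-1,0],[0,0,-0.32]],
  [85,[0.5,-1,0],[0,0,-0.32]],
  [85,[0.5,-1,0],[0,0,-0.32]],
  [85,[0.5,-1,0],[0,0,-0.32]],
])

```text
time: 1.68
tool_pos: [0.4997, -0.0092, 0.2391]
tool_rot: [-0.001, 0.619, 0.786, -0.0]
contact_force: [-0.9, 0.3, -0.1]
gripper_width: 0.997
grasp_force: 0.0
```

arm_command([
  [85,[0.47,-0.14,-0.15],[0,0,0]],
  [85,[0.47,-0.14,-0.15],[0,0,0]],
  [85,[0.47,-0.14,-0.15],[0,0,0]],
  [85,[0.47,-0.14,-0.15],[0,0,0]],
  [85,[0.47,-0.14,-0.15],[0,0,0]],
  [85,[0.47,-0.14,-0.22],[0,0,0]],
  [85,[0.47,-0.14,-0.29],[0,0,0]],
  [85,[0.47,-0.14,-0.36],[0,0,0]],
  [85,[0.47,-0.14,-0.43],[0,0,0]],
  [85,[0.47,-0.14,-0.49],[0,0,0]],
  [85,[0.47,-0.14,-0.49],[0,0,0]],
])

```text
time: 2.6
tool_pos: [0.6365, -0.0471, 0.0881]
tool_rot: [-0.004, 0.616, 0.787, -0.002]
contact_force: [-0.6, 0.4, -0.7]
gripper_width: 0.995
grasp_force: 0.0
```

arm_command([
  [45,[0,0,0],[0,0,0]],
  [35,[0,0,0],[0,0,0]],
  [25,[0,0,0],[0,0,0]],
  [20,[0,0,0],[0,0,0]],
  [20,[0,0,0],[0,0,0]],
  [20,[0,0,0],[0,0,0]],
  [20,[0,0,0],[0,0,0]],
])

```text
time: 3.18
tool_pos: [0.6419, -0.0498, 0.0953]
tool_rot: [0.001, 0.617, 0.787, 0.001]
contact_force: [0.0, 0.1, 6.8]
gripper_width: 0.34
grasp_force: 59.3
```

arm_command([
  [20,[0,0,0.03],[0,0,0]],
  [20,[0,0,0.08],[0,0,0]],
  [20,[0,0,0.14],[0,0,0]],
  [20,[0,0,0.2],[0,0,0]],
  [20,[0,0,0.26],[0,0,0]],
  [20,[0,0,0.3],[0,0,0]],
  [20,[0,0,0.3],[0,0,0]],
  [20,[0,0,0.3],[0,0,0]],
])

```text
time: 3.85
tool_pos: [0.6408, -0.0498, 0.184]
tool_rot: [0.001, 0.617, 0.787, 0.0]
contact_force: [0.4, -0.3, -2.1]
gripper_width: 0.337
grasp_force: 59.5
```

Run:
```python
from h import *
f=grab('scene');im=f['color'][...,::-1]
cv2.imwrite('pics/s1.png',cv2.resize(im[120:320,160:440],None,fx=2.8,fy=2.8,interpolation=cv2.INTER_CUBIC))
P=cloud(f)
s=monitor.state();print(s['tool_pos'],s['contact_force'],s['gripper_width'])
```

```text
[ 0.63998041 -0.0496566   0.18237057] [ 0.28949197  0.25147038 -2.39101493] 0.3365083554020054
```

View pics/s1.png

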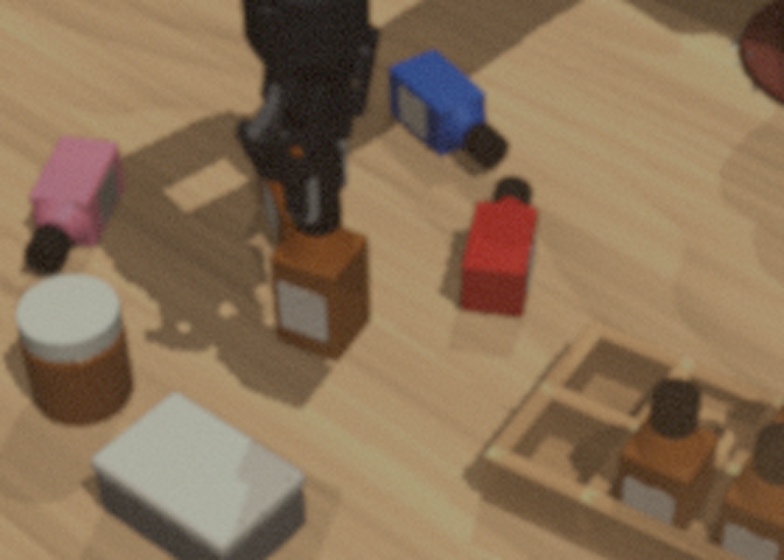

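arm_command([
  [20,[-0.01,0.03,0],[0,0,-0.01]],
  [20,[-0.03,0.09,0],[0,0,-0.02]],
  [20,[-0.06,0.16,0],[0,0,-0.03]],
  [20,[-0.09,0.23,0],[0,0,-0.04]],
  [20,[-0.12,0.3,0],[0,0,-0.046]],
  [20,[-0.15,0.37,0],[0,0,-0.046]],
  [20,[-0.17,0.44,0],[0,0,-0.046]],
  [20,[-0.2,0.5,0],[0,0,-0.046]],
  [20,[-0.21,0.54,0],[0,0,-0.046]],
  [20,[-0.217,0.553,0],[0,0,-0.046]],
  [20,[-0.217,0.553,0],[0,0,-0.046]],
  [20,[-0.217,0.553,0],[0,0,-0.046]],
])

```text
time: 4.9
tool_pos: [0.5754, 0.1157, 0.1825]
tool_rot: [-0.0, 0.645, 0.764, -0.0]
contact_force: [0.3, 0.6, -1.5]
gripper_width: 0.34
grasp_force: 59.6
```

Run:
```python
from h import *
f=grab('scene');im=f['color'][...,::-1]
s=monitor.state();print(s['tool_pos'],s['tool_rot'],s['contact_force'],s['gripper_width'])
cv2.imwrite('pics/s2.png',cv2.resize(im[160:360,260:500],None,fx=3,fy=3,interpolation=cv2.INTER_CUBIC))
# amber pixels of held bottle faces
P=cloud(f); c=np.array([.575,.116])
m=(np.hypot(P[...,0]-c[0],P[...,1]-c[1])<.05)&(P[...,2]>.07)&(P[...,2]<.16)
p=P[m]; print(len(p),p.min(0),p.max(0))
# crate check from scene
q=P[(np.abs(P[...,2]-.046)<.006)&(np.abs(P[...,0]-.527)<.12)&(np.abs(P[...,1]-.18)<.15)]
print(cv2.minAreaRect((q[:,:2]*1000).astype(np.float32)))
for z in(.1,.12,.14):
    q=p[np.abs(p[:,2]-z)<.008]; print(z,cv2.boxPoints(cv2.minAreaRect((q[:,:2]*1000).astype(np.float32))).round(1).tolist())
```

```text
[0.57555737 0.11537378 0.18260006] [ 2.65813810e-05  6.45386868e-01  7.63855781e-01 -3.69120812e-04] [ 0.08085112 -0.03660312 -1.20167485] 0.34244381456068484
952 [0.54992256 0.09646152 0.08197672] [0.60760394 0.16499094 0.15998062]
((531.1029663085938, 182.709716796875), (162.31434631347656, 229.74290466308594), 9.440492630004883)
0.1 [[549.9000244140625, 136.6999969482422], [603.7999877929688, 98.5999984741211], [624.7999877929688, 128.3000030517578], [570.9000244140625, 166.39999389648438]]
0.12 [[550.0999755859375, 136.8000030517578], [603.7999877929688, 96.80000305175781], [625.0999755859375, 125.4000015258789], [571.4000244140625, 165.39999389648438]]
0.14 [[551.5, 136.6999969482422], [603.4000244140625, 97.0999984741211], [624.5, 124.80000305175781], [572.5999755859375, 164.3000030517578]]
```

View pics/s2.png

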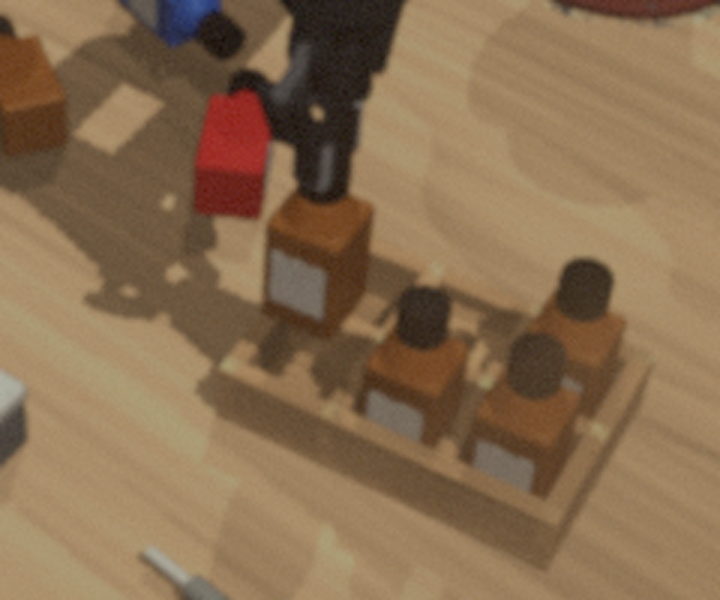

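The bottle hangs upright over the free corner cell, base well above the walls. I'll descend with force checks.

arm_command([
  [20,[0.003,0.002,-0.04],[0,0,0]],
  [20,[0.003,0.002,-0.08],[0,0,0]],
  [20,[0.003,0.002,-0.11],[0,0,0]],
  [20,[0.003,0.002,-0.13],[0,0,0]],
  [20,[0.003,0.002,-0.15],[0,0,0]],
  [20,[0.003,0.002,-0.165],[0,0,0]],
  [20,[0.003,0.002,-0.18],[0,0,0]],
  [20,[0.003,0.002,-0.18],[0,0,0]],
])

```text
time: 5.62
tool_pos: [0.5757, 0.1167, 0.1278]
tool_rot: [-0.001, 0.645, 0.764, -0.001]
contact_force: [-0.6, 0.2, -2.1]
gripper_width: 0.34
grasp_force: 59.6
```

Inside the cell mouth with no contact.

arm_command([
  [20,[0,0,-0.015],[0,0,0]],
  [20,[0,0,-0.03],[0,0,0]],
  [20,[0,0,-0.045],[0,0,0]],
  [20,[0,0,-0.06],[0,0,0]],
  [20,[0,0,-0.07],[0,0,0]],
  [20,[0,0,-0.08],[0,0,0]],
  [20,[0,0,-0.085],[0,0,0]],
  [20,[0,0,-0.088],[0,0,0]],
  [20,[0,0,-0.088],[0,0,0]],
])

```text
time: 6.37
tool_pos: [0.5761, 0.1168, 0.1024]
tool_rot: [-0.0, 0.645, 0.764, -0.0]
contact_force: [0.4, -0.5, -1.0]
gripper_width: 0.332
grasp_force: 59.6
```

arm_command([
  [20,[0,0,-0.003],[0,0,0]],
  [20,[0,0,-0.006],[0,0,0]],
  [20,[0,0,-0.009],[0,0,0]],
  [20,[0,0,-0.009],[0,0,0]],
])

```text
time: 6.7
tool_pos: [0.5768, 0.1169, 0.1014]
tool_rot: [0.0, 0.645, 0.764, 0.0]
contact_force: [-1.3, -0.2, 4.1]
gripper_width: 0.339
grasp_force: 60.2
```

arm_command([
  [40,[0,0,0.003],[0,0,0]],
  [50,[0,0,0.003],[0,0,0]],
  [55,[0,0,0.003],[0,0,0]],
  [55,[0,0,0.003],[0,0,0]],
  [55,[0,0,0.06],[0,0,0]],
  [55,[0,0,0.16],[0,0,0]],
  [55,[0,0,0.3],[0,0,0]],
  [85,[0,0,0.4],[0,0,0]],
  [85,[0,0,0.4],[0,0,0]],
])

```text
time: 7.45
tool_pos: [0.5804, 0.1171, 0.2291]
tool_rot: [0.005, 0.645, 0.764, 0.005]
contact_force: [0.5, -0.0, 1.2]
gripper_width: 0.9
grasp_force: 0.0
```

Run:
```python
from h import *
s=monitor.state();print(s['tool_pos'],s['joint_pos'])
P=cloud(grab('scene'))
m=(np.hypot(P[...,0]-.576,P[...,1]-.117)<.03)&(P[...,2]>.112)&(P[...,2]<.145);p=P[m];print(len(p),p.mean(0),p.max(0))
for c in((.55,.257),(.4795,.2447)):
    m=(np.hypot(P[...,0]-c[0],P[...,1]-c[1])<.03)&(P[...,2]>.112)&(P[...,2]<.145);p=P[m];print('stock',len(p),p.mean(0)-np.r_[c,0],p.max(0))
P=cloud(grab('top'))
# fallen
p=P[230:290,385:455].reshape(-1,3);p=p[(p[:,2]>.012)&(p[:,2]<.06)]
print(cv2.minAreaRect((p[:,:2]*1000).astype(np.float32)))
```

```text
[0.5803552  0.11713741 0.22906079] [ 7.35066497e-02 -4.57886734e-02  1.67994087e+00 -1.56059853e-06
  1.49317517e+00 -9.49607624e-02]
281 [0.5822356  0.12144803 0.12601604] [0.59500163 0.13482925 0.13337822]
stock 322 [0.00795058 0.00442495 0.12626752] [0.57130441 0.27582353 0.13468417]
stock 296 [0.00766989 0.00446059 0.12581422] [0.50071819 0.26319763 0.13283835]
((482.72747802734375, -230.13836669921875), (127.12174987792969, 68.99939727783203), 48.584571838378906)
```

Run:
```python
from h import *
f=load('top');P=cloud(f)
im=f['color'][...,::-1]
cv2.imwrite('pics/c2.png',cv2.resize(im[160:320,240:460],None,fx=3.5,fy=3.5,interpolation=cv2.INTER_CUBIC))
def show(P,u0,u1,v0,v1):
  for z0,z1 in((.04,.06),(.045,.055),(.012,.06)):
    p=P[v0:v1,u0:u1].reshape(-1,3);p=p[(p[:,2]>z0)&(p[:,2]<z1)]
    H,_,_=np.histogram2d(p[:,0],p[:,1],1) if 0 else (0,0,0)
    r=cv2.minAreaRect((p[:,:2]*1000).astype(np.float32));print(z0,len(p),r)
    if z0==.045:
      c=p[:,:2].mean(0);w,V=np.linalg.eigh(np.cov(p[:,:2].T));print('pca',c,V[:,1],np.sqrt(w*12))
show(P,385,455,230,290)
S=load('scene');show(cloud(S),240,295,160,215)
```

```text
0.04 828 ((487.85394287109375, -236.07061767578125), (124.1011962890625, 51.24011993408203), 60.04241180419922)
0.045 683 ((487.99664306640625, -234.90145874023438), (122.09564208984375, 50.365116119384766), 59.68971252441406)
pca [ 0.49758468 -0.21794306] [0.51964299 0.8543835 ] [0.04871343 0.08559434]
0.012 1052 ((482.72747802734375, -230.13836669921875), (127.12174987792969, 68.99939727783203), 48.584571838378906)
0.04 583 ((491.6059265136719, -231.3842315673828), (130.30894470214844, 50.66505432128906), 59.583003997802734)
0.045 484 ((503.26373291015625, -213.0177001953125), (84.32223510742188, 50.502593994140625), 60.994049072265625)
pca [ 0.50373286 -0.21133503] [0.50537444 0.86290015] [0.04844999 0.08121876]
0.012 974 ((491.3429870605469, -232.2501678466797), (132.49697875976562, 51.08823776245117), 59.583003997802734)
```

View pics/c2.png

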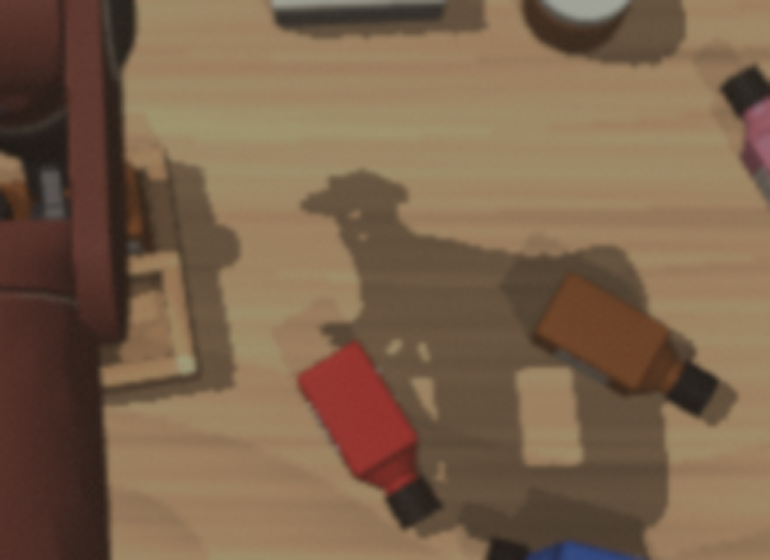

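arm_command([
  [85,[-0.16,-1,0],[0,0,-0.441]],
  [85,[-0.16,-1,0],[0,0,-0.441]],
  [85,[-0.16,-1,0],[0,0,-0.441]],
  [85,[-0.16,-1,0],[0,0,-0.441]],
  [85,[-0.16,-1,0],[0,0,-0.441]],
  [85,[-0.16,-1,0],[0,0,-0.441]],
  [85,[-0.16,-1,0],[0,0,-0.441]],
  [85,[-0.16,-1,0],[0,0,-0.441]],
  [85,[-0.16,-1,0],[0,0,-0.441]],
])

```text
time: 8.3
tool_pos: [0.5266, -0.1857, 0.2174]
tool_rot: [-0.001, 0.867, 0.498, -0.001]
contact_force: [-0.0, -0.6, 0.6]
gripper_width: 0.995
grasp_force: 0.0
```

arm_command([
  [85,[-0.2,-0.285,0],[0.2887,-0.1667,0]],
  [85,[-0.2,-0.285,0],[0.2887,-0.1667,0]],
  [85,[-0.2,-0.285,0],[0.2887,-0.1667,0]],
  [85,[-0.2,-0.285,-0.1],[0.2887,-0.1667,0]],
  [85,[-0.2,-0.285,-0.2],[0.2887,-0.1667,0]],
  [85,[-0.2,-0.285,-0.3],[0.2887,-0.1667,0]],
  [85,[-0.2,-0.285,-0.3],[0.2887,-0.1667,0]],
  [85,[-0.2,-0.285,-0.3],[0.2887,-0.1667,0]],
])

```text
time: 8.97
tool_pos: [0.4675, -0.2661, 0.1276]
tool_rot: [-0.133, 0.836, 0.482, 0.224]
contact_force: [-0.4, -0.3, 0.8]
gripper_width: 0.996
grasp_force: 0.0
```

Run:
```python
from h import *
from scipy.spatial.transform import Rotation as R
s=monitor.state();q=s['tool_rot'];print(s['tool_pos'],s['joint_pos'].round(3));print(R.from_quat(np.r_[q[1:],q[0]]).as_matrix().round(3))
```

```text
[ 0.46747087 -0.26608338  0.12755023] [-0.924  0.006  1.874  0.48   1.499 -0.493]
[[ 0.435  0.866  0.246]
 [ 0.747 -0.5    0.438]
 [ 0.503 -0.006 -0.864]]
```

```bash
cat > kin.py <<'E'
import numpy as np
from scipy.spatial.transform import Rotation as R
from scipy.optimize import least_squares
D=[([1.12697667,.0533577383,1.61428307,0,1.47597849,-.118983737],[.19916835,.59172615,.20876903]),
([.0735066497,-.0457886734,1.67994087,0,1.49317517,-.0949607624],[.5803552,.11713741,.22906079]),
([-.924,.006,1.874,.48,1.499,-.493],[.46747087,-.26608338,.12755023])]
def fk(q,p):
    h,l2,l3,L,d=p; e=lambda s,a:R.from_euler(s,a)
    A=e('z',q[0]);B=A*e('y',q[1]);C=B*e('y',q[2])
    W=np.r_[0,0,h]+B.apply([0,d,l2])+C.apply([0,0,l3])
    T=C*e('z',q[3])*e('y',q[4])
    T6=T*e('z',q[5])
    return W+T.apply([0,0,L]),T6
def fit():
    r=least_squares(lambda p:np.concatenate([fk(q,p)[0]-x for q,x in D]),[.3,.4,.35,.25,.07]);return r.x,np.abs(r.fun).max()
E
python3 - <<'E'
from kin import *
p,e=fit();print(p,e)
for q,_ in D: print(fk(q,p)[1].as_matrix().round(3).tolist())
E
```

```text
[0.19456475 0.39027826 0.59636117 0.31813221 0.07152701] 0.011782903991892857
[[-0.319, -0.948, -0.001], [-0.948, 0.319, -0.002], [0.002, 0.0, -1.0]]
[[-0.986, -0.168, 0.014], [-0.168, 0.986, 0.001], [-0.014, -0.001, -1.0]]
[[-0.866, 0.434, 0.246], [0.499, 0.748, 0.438], [0.006, 0.502, -0.865]]
```

```bash
cat >> kin.py <<'E'
def fk(q,p):
    h,l2,l3,L,d,k,s=p; e=lambda s,a:R.from_euler(s,a)
    A=e('z',q[0]);B=A*e('y',q[1]);C=B*e('y',q[2])
    W=np.r_[0,0,h]+A.apply([s,0,0])+B.apply([0,d,l2])+C.apply([k,0,l3])
    T=C*e('z',q[3])*e('y',q[4])
    return W+T.apply([0,0,L]),T*e('z',q[5])*e('z',np.pi/2)
def fit():
    r=least_squares(lambda p:np.concatenate([np.concatenate([fk(q,p)[0]-x for q,x in D]),.01*(p-[.3,.4,.4,.25,.07,0,0])]),[.3,.4,.4,.25,.07,0,0]);return r.x,np.abs(r.fun[:9]).max()
lo=np.array([-3.01,-1.01,.06,-1.02,.09,-3.14]);hi=np.array([3.01,2.22,2.58,4.17,2.62,3.14])
def ik(pos,Rt,q0,p):
    f=lambda q:np.concatenate([(fk(q,p)[0]-pos)*5,(fk(q,p)[1].inv()*Rt).as_rotvec()])
    r=least_squares(f,np.clip(q0,lo+.01,hi-.01),bounds=(lo,hi));return r.x,np.abs(r.fun).max()
E
python3 - <<'E'
from kin import *
p,e=fit();print(p.round(4),e)
print(fk(D[2][0],p)[1].as_matrix().round(3))
q0=D[2][0]
a=np.array([-.5,-.866,0])
for th in(25,30,35):
  for yaw in range(-120,121,20):
    t=np.radians(90-th);az=np.radians(-120+yaw);h=np.array([np.cos(az),np.sin(az),0])
    z=np.sin(t)*h+np.r_[0,0,-np.cos(t)]
    best=None
    for sgn in(1,-1):
      # closing axis: y0=(.866,-.5) rotated by yaw
      y=sgn*(R.from_euler('z',yaw,degrees=True).apply([.866,-.5,0]));Rt=R.from_matrix(np.c_[np.cross(y,z),y,z])
      base=np.array([.5,-.2,.0]);pos=base+[0,0,.066]+.015*z
      for g in(q0,[-.3,0,1.8,-.5,1,0],[-.3,0,1.8,-.5,2,-1]):
        q,err=ik(pos,Rt,g,p)
        if err<1e-3: 
          m=np.minimum(q-lo,hi-q).min()
          if best is None or m>best[0]: best=(m,sgn,q)
    print(th,yaw,None if best is None else(round(best[0],2),best[1],best[2].round(2)))
E
```

```text
[2.393e-01 4.245e-01 6.093e-01 3.007e-01 7.420e-02 9.530e-02 6.000e-04] 0.00010084256674003367
[[ 0.434  0.866  0.246]
 [ 0.748 -0.499  0.438]
 [ 0.502 -0.006 -0.865]]
25 -120 (np.float64(0.48), -1, array([-0.69,  0.69,  1.39,  0.38,  2.14, -1.2 ]))
25 -100 (np.float64(0.4), -1, array([-0.58,  0.74,  1.3 ,  0.14,  2.22, -1.44]))
25 -80 (np.float64(0.39), -1, array([-0.46,  0.76,  1.28, -0.13,  2.23, -1.7 ]))
25 -60 (np.float64(0.46), 1, array([-0.35,  0.74,  1.32, -0.39,  2.16,  1.19]))
25 -40 (np.float64(0.42), -1, array([-0.25,  0.67,  1.41, -0.6 ,  2.03, -2.15]))
25 -20 (np.float64(0.23), -1, array([-0.15,  0.58,  1.56, -0.79,  1.85, -2.29]))
25 0 (np.float64(0.06), 1, array([-0.08,  0.46,  1.74, -0.96,  1.64,  0.75]))
25 20 None
25 40 None
25 60 None
25 80 (np.float64(0.04), -1, array([-0.36, -0.28,  2.54,  4.09,  0.38, -2.34]))
25 100 None
25 120 (np.float64(0.07), -1, array([-0.93, -0.24,  2.51,  1.6 ,  0.82, -0.56]))
30 -120 (np.float64(0.55), -1, array([-0.69,  0.64,  1.43,  0.36,  2.07, -1.21]))
30 -100 (np.float64(0.47), -1, array([-0.58,  0.69,  1.34,  0.13,  2.15, -1.44])
[... 740 characters left out ...]
  1.38,  0.12,  2.07, -1.44]))
35 -80 (np.float64(0.54), 1, array([-0.47,  0.65,  1.36, -0.11,  2.08,  1.45]))
35 -60 (np.float64(0.6), 1, array([-0.36,  0.63,  1.39, -0.33,  2.02,  1.21]))
35 -40 (np.float64(0.5), -1, array([-0.27,  0.57,  1.48, -0.52,  1.9 , -2.14]))
35 -20 (np.float64(0.32), 1, array([-0.18,  0.48,  1.61, -0.7 ,  1.74,  0.83]))
35 0 (np.float64(0.17), 1, array([-0.12,  0.36,  1.78, -0.85,  1.54,  0.68]))
35 20 (np.float64(0.01), 1, array([-0.08,  0.21,  1.96, -1.01,  1.3 ,  0.56]))
35 40 None
35 60 None
35 80 None
35 100 (np.float64(0.03), 1, array([-0.65, -0.44,  2.55,  1.21,  0.26, -2.95]))
35 120 (np.float64(0.11), -1, array([-0.87, -0.32,  2.47,  1.27,  0.71, -0.21]))
```

arm_command([
  [85,[0.002,-0.001,-0.133],[0,0,0]],
  [85,[0.002,-0.001,-0.133],[0,0,0]],
  [85,[0.014,0.02,-0.176],[0,0,0]],
  [85,[0.027,0.042,-0.22],[0,0,0]],
  [85,[0.039,0.064,-0.263],[0,0,0]],
  [85,[0.052,0.086,-0.306],[0,0,0]],
  [85,[0.064,0.107,-0.35],[0,0,0]],
  [85,[0.077,0.129,-0.393],[0,0,0]],
  [85,[0.077,0.129,-0.393],[0,0,0]],
])

```text
time: 9.72
tool_pos: [0.4921, -0.228, 0.0127]
tool_rot: [-0.13, 0.836, 0.484, 0.224]
contact_force: [0.3, 0.1, 0.2]
gripper_width: 0.994
grasp_force: 0.0
```

arm_command([
  [60,[0,0,0],[0,0,0]],
  [55,[0,0,0],[0,0,0]],
  [50,[0,0,0],[0,0,0]],
  [40,[0,0,0],[0,0,0]],
  [35,[0,0,0],[0,0,0]],
  [35,[0,0,0],[0,0,0]],
])

```text
time: 10.22
tool_pos: [0.4925, -0.2316, 0.0144]
tool_rot: [-0.128, 0.837, 0.483, 0.225]
contact_force: [-2.1, -0.9, 6.2]
gripper_width: 0.567
grasp_force: 63.7
```

arm_command([
  [35,[0,0,0.04],[0,0,0]],
  [35,[0,0,0.1],[0,0,0]],
  [35,[0,0,0.17],[0,0,-0.03]],
  [35,[0,0,0.24],[0,0,-0.08]],
  [35,[0,0,0.31],[0,0,-0.14]],
  [35,[0,0,0.37],[0,0,-0.21]],
  [35,[0,0,0.4],[0,0,-0.28]],
  [35,[0,0,0.42],[0,0,-0.35]],
  [35,[0,0,0.42],[0,0,-0.42]],
  [35,[0,0,0.42],[0,0,-0.49]],
  [35,[0,0,0.42],[0,0,-0.54]],
  [35,[0,0,0.42],[0,0,-0.556]],
])

```text
time: 11.22
tool_pos: [0.4902, -0.2286, 0.1375]
tool_rot: [-0.023, 0.963, 0.082, 0.257]
contact_force: [-0.3, -0.6, -2.2]
gripper_width: 0.569
grasp_force: 62.8
```

arm_command([
  [35,[0,0,0],[-0.007,0.039,0]],
  [35,[0,0,0],[-0.017,0.099,0]],
  [35,[0,0,0],[-0.03,0.167,0]],
  [35,[0,0,0],[-0.043,0.246,0]],
  [35,[0,0,0],[-0.056,0.315,0]],
  [35,[0,0,0],[-0.07,0.394,0]],
  [35,[0,0,0],[-0.083,0.473,0]],
  [35,[0,0,0],[-0.097,0.552,0]],
  [35,[0,0,0],[-0.111,0.63,0]],
  [35,[0,0,0],[-0.125,0.709,0]],
  [35,[0,0,0],[-0.139,0.788,0]],
  [35,[0,0,0],[-0.148,0.837,0]],
])

```text
time: 12.22
tool_pos: [0.4921, -0.2293, 0.1372]
tool_rot: [0.035, 0.914, 0.08, -0.395]
contact_force: [-1.0, 0.7, -4.2]
gripper_width: 0.565
grasp_force: 62.9
```

arm_command([
  [35,[0,0,0],[-0.008,0.049,0]],
  [35,[0,0,0],[-0.016,0.089,0]],
  [35,[0,0,0],[-0.022,0.123,0]],
  [35,[0,0,0],[-0.026,0.148,0]],
  [35,[0,0,0],[-0.026,0.148,0]],
  [35,[0,0,0],[-0.026,0.148,0]],
])

```text
time: 12.72
tool_pos: [0.4912, -0.2298, 0.1373]
tool_rot: [0.044, 0.863, 0.075, -0.498]
contact_force: [0.2, 0.3, -1.8]
gripper_width: 0.564
grasp_force: 62.9
```

Run:
```python
from h import *
from scipy.spatial.transform import Rotation as R
f=grab('scene');im=f['color'][...,::-1]
s=monitor.state();q=s['tool_rot'];print(s['tool_pos'],s['joint_pos'].round(3),s['gripper_width'],s['contact_force']);print(R.from_quat(np.r_[q[1:],q[0]]).as_matrix().round(3))
cv2.imwrite('pics/s3.png',cv2.resize(im[60:300,160:440],None,fx=2.5,fy=2.5,interpolation=cv2.INTER_CUBIC))
P=cloud(f)
# amber points near bottle, per-height leftmost extents
C=f['color'].astype(int)
m=(C[...,0]>1.4*C[...,2])&(C[...,0]<150)&(np.hypot(P[...,0]-.49,P[...,1]+.22)<.09)&(P[...,2]>.02)
p=P[m];print(len(p),p.min(0),p.max(0))
```

```text
[ 0.49135869 -0.22999697  0.13803987] [-0.339  0.573  1.363 -0.523  2.123  1.003] 0.5659344638870277 [ 0.08106139 -0.24791659 -2.15909145]
[[ 0.494  0.173 -0.852]
 [ 0.086 -0.985 -0.151]
 [-0.865  0.002 -0.501]]
768 [ 0.47192627 -0.24723645  0.07851191] [ 0.5677313  -0.1391241   0.44378635]
```

View pics/s3.png

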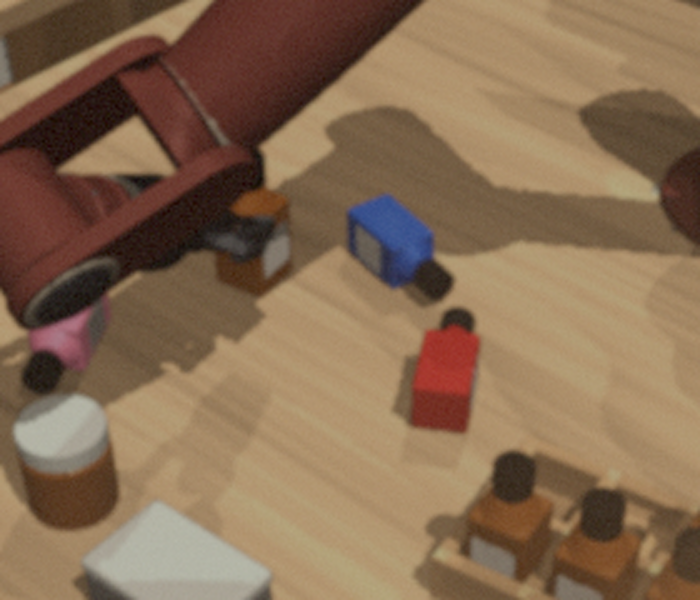

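The bottle is upright in the gripper at about (250,240) in the crop, base roughly 80 mm above the bench. Next I'll lower it and feel for the bench.

arm_command([
  [35,[0,0,-0.04],[0,0,0]],
  [35,[0,0,-0.09],[0,0,0]],
  [35,[0,0,-0.14],[0,0,0]],
  [35,[0,0,-0.18],[0,0,0]],
  [35,[0,0,-0.21],[0,0,0]],
  [35,[0,0,-0.23],[0,0,0]],
  [35,[0,0,-0.24],[0,0,0]],
  [35,[0,0,-0.25],[0,0,0]],
  [35,[0,0,-0.255],[0,0,0]],
  [35,[0,0,-0.26],[0,0,0]],
  [35,[0,0,-0.26],[0,0,0]],
])

```text
time: 13.68
tool_pos: [0.4916, -0.23, 0.0602]
tool_rot: [0.044, 0.863, 0.075, -0.498]
contact_force: [-0.7, 0.3, -3.1]
gripper_width: 0.566
grasp_force: 63.0
```

arm_command([
  [35,[0,0,-0.005],[0,0,0]],
  [35,[0,0,-0.01],[0,0,0]],
  [35,[0,0,-0.014],[0,0,0]],
  [35,[0,0,-0.014],[0,0,0]],
])

```text
time: 14.02
tool_pos: [0.4918, -0.2301, 0.0569]
tool_rot: [0.045, 0.863, 0.075, -0.498]
contact_force: [0.7, 0.1, 1.0]
gripper_width: 0.565
grasp_force: 63.3
```

arm_command([
  [35,[0,0,-0.003],[0,0,0]],
  [35,[0,0,-0.005],[0,0,0]],
  [35,[0,0,-0.005],[0,0,0]],
])

```text
time: 14.27
tool_pos: [0.4918, -0.2301, 0.0569]
tool_rot: [0.045, 0.862, 0.074, -0.499]
contact_force: [1.0, 1.0, 7.9]
gripper_width: 0.571
grasp_force: 63.7
```

arm_command([
  [60,[0,0,0.004],[0,0,0]],
  [75,[0,0,0.004],[0,0,0]],
  [85,[0,0,0.004],[0,0,0]],
  [85,[0,0,0.004],[0,0,0]],
  [85,[0.057,0.01,0.037],[0,0,0]],
  [85,[0.114,0.02,0.071],[0,0,0]],
  [85,[0.17,0.03,0.104],[0,0,0]],
  [85,[0.227,0.04,0.137],[0,0,0]],
  [85,[0.284,0.05,0.171],[0,0,0]],
  [85,[0.34,0.06,0.204],[0,0,0]],
  [85,[0.34,0.06,0.3],[0,0,0]],
  [85,[0.34,0.06,0.5],[0,0,0]],
])

```text
time: 15.27
tool_pos: [0.592, -0.2112, 0.1814]
tool_rot: [0.043, 0.86, 0.077, -0.502]
contact_force: [0.6, -0.6, -0.8]
gripper_width: 0.997
grasp_force: 0.0
```

Run:
```python
from h import *
f=grab('top');P=cloud(f);im=f['color'][...,::-1]
s=monitor.state();print(s['tool_pos'],s['joint_pos'].round(3))
P2=cloud(grab('scene'))
for Q in(P,P2):
  for z0,z1 in((.115,.14),(.072,.086)):
    m=(np.hypot(Q[...,0]-.475,Q[...,1]+.233)<.05)&(Q[...,2]>z0)&(Q[...,2]<z1);p=Q[m]
    print(len(p),p.mean(0) if len(p) else '', cv2.minAreaRect((p[:,:2]*1000).astype(np.float32)) if len(p)>5 else '')
cv2.imwrite('pics/c3.png',cv2.resize(im[130:330,300:500],None,fx=2.5,fy=2.5,interpolation=cv2.INTER_CUBIC))
```

```text
[ 0.595211   -0.2122035   0.19403258] [-0.279  0.728  1.036 -0.534  2.298  0.961]
170 [ 0.50105346 -0.22618148  0.1251921 ] ((501.1978759765625, -226.31985473632812), (29.519271850585938, 31.069053649902344), 45.09962844848633)
181 [ 0.49165808 -0.22387541  0.08090454] ((500.0860290527344, -226.81910705566406), (47.53599548339844, 51.012386322021484), 10.516667366027832)
148 [ 0.50559013 -0.22299514  0.12308446] ((503.53570556640625, -224.0284881591797), (32.317081451416016, 30.49860191345215), 72.44287872314453)
158 [ 0.50615347 -0.21436651  0.08008053] ((505.3224182128906, -217.82565307617188), (37.52299499511719, 58.08570098876953), 59.04839324951172)
```

View pics/c3.png

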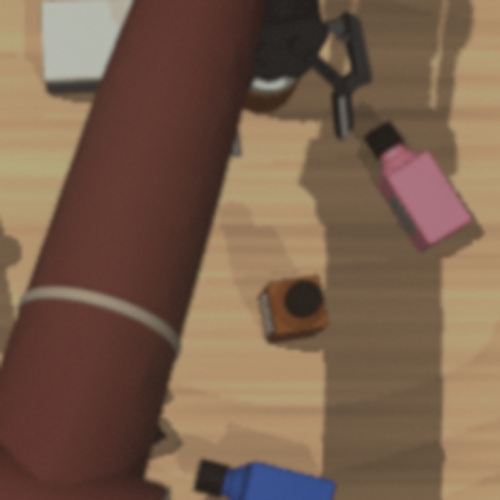

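Upright on the bench at about (0.501, -0.227), and its yaw already matches the crate. Next I'll bring the tool vertical above the cap.

arm_command([
  [85,[-0.1,-0.02,0],[0.116,-0.657,0]],
  [85,[-0.2,-0.03,0],[0.116,-0.657,0]],
  [85,[-0.307,-0.047,0],[0.116,-0.657,0]],
  [85,[-0.307,-0.047,0],[0.116,-0.657,0]],
  [85,[-0.307,-0.047,0],[0.116,-0.657,0]],
  [85,[-0.307,-0.047,0],[0.116,-0.657,0]],
  [85,[-0.307,-0.047,0],[0.116,-0.657,0]],
  [85,[-0.307,-0.047,0],[0.116,-0.657,0]],
  [85,[-0.307,-0.047,0],[0.116,-0.657,0]],
  [85,[-0.307,-0.047,0],[0.116,-0.657,0]],
  [85,[-0.307,-0.047,0],[0.116,-0.657,0]],
  [85,[-0.307,-0.047,0],[0.116,-0.657,0]],
])

```text
time: 16.37
tool_pos: [0.5014, -0.2261, 0.1858]
tool_rot: [0.0, 0.996, 0.087, -0.0]
contact_force: [0.4, 0.3, -0.0]
gripper_width: 0.994
grasp_force: 0.0
```

Run:
```python
from h import *
from scipy.spatial.transform import Rotation as R
s=monitor.state();q=s['tool_rot'];print(s['tool_pos'],s['joint_pos'].round(3));print(R.from_quat(np.r_[q[1:],q[0]]).as_matrix().round(3))
```

```text
[ 0.50143917 -0.22605477  0.18583055] [-5.580e-01 -1.100e-01  1.813e+00 -1.000e-03  1.439e+00  8.390e-01]
[[ 0.985  0.173 -0.001]
 [ 0.173 -0.985 -0.001]
 [-0.001  0.001 -1.   ]]
```

arm_command([
  [85,[0,0,-0.06],[0,0,0]],
  [85,[0,0,-0.12],[0,0,0]],
  [85,[0,0,-0.18],[0,0,0]],
  [85,[0,0,-0.24],[0,0,0]],
  [85,[0,0,-0.29],[0,0,0]],
  [85,[0,0,-0.307],[0,0,0]],
  [60,[0,0,-0.307],[0,0,0]],
  [45,[0,0,-0.307],[0,0,0]],
  [35,[0,0,-0.307],[0,0,0]],
  [20,[0,0,-0.307],[0,0,0]],
  [20,[0,0,-0.307],[0,0,0]],
  [20,[0,0,-0.307],[0,0,0]],
])

```text
time: 17.37
tool_pos: [0.5023, -0.2269, 0.0957]
tool_rot: [0.001, 0.996, 0.087, 0.001]
contact_force: [-0.2, -0.5, 3.6]
gripper_width: 0.342
grasp_force: 58.9
```

arm_command([
  [20,[0,0,0],[0,0,0]],
  [20,[0,0,0],[0,0,0]],
  [20,[0,0,0],[0,0,0]],
])

```text
time: 17.62
tool_pos: [0.5023, -0.2269, 0.0957]
tool_rot: [0.001, 0.996, 0.087, 0.002]
contact_force: [0.6, -0.8, 4.9]
gripper_width: 0.338
grasp_force: 59.2
```

arm_command([
  [20,[0,0,0.03],[0,0,0]],
  [20,[0,0,0.08],[0,0,0]],
  [20,[0,0,0.14],[0,0,0]],
  [20,[0,0,0.2],[0,0,0]],
  [20,[0,0,0.26],[0,0,0]],
  [20,[0,0,0.32],[0,0,0]],
  [20,[0,0,0.36],[0,0,0]],
  [20,[0,0,0.37],[0,0,0]],
  [20,[0,0,0.37],[0,0,0]],
  [20,[0,0,0.37],[0,0,0]],
])

```text
time: 18.45
tool_pos: [0.5006, -0.2257, 0.2035]
tool_rot: [-0.0, 0.996, 0.087, -0.001]
contact_force: [-0.2, -0.4, -3.4]
gripper_width: 0.338
grasp_force: 59.6
```

arm_command([
  [20,[0,0.03,0],[0,0,0]],
  [20,[0,0.1,0],[0,0,0]],
  [20,[0,0.19,0],[0,0,0]],
  [20,[0,0.29,0],[0,0,0]],
  [20,[0,0.39,0],[0,0,0]],
  [20,[0,0.49,0],[0,0,0]],
  [20,[0,0.59,0],[0,0,-0.005]],
  [20,[0,0.69,0],[0,0,-0.005]],
  [20,[0,0.78,0],[0,0,-0.005]],
  [20,[0,0.85,0],[0,0,-0.005]],
  [20,[0,0.89,0],[0,0,-0.005]],
  [20,[0,0.9,0],[0,0,-0.005]],
])

```text
time: 19.45
tool_pos: [0.5003, 0.0459, 0.2037]
tool_rot: [-0.0, 0.996, 0.084, -0.001]
contact_force: [0.1, -0.0, -2.3]
gripper_width: 0.336
grasp_force: 59.8
```

arm_command([
  [20,[0,0,0],[0,0,0]],
  [20,[0,0,0],[0,0,0]],
  [20,[0,0,0],[0,0,0]],
])

```text
time: 19.7
tool_pos: [0.5012, 0.0429, 0.2046]
tool_rot: [0.001, 0.997, 0.082, -0.0]
contact_force: [-1.0, -0.1, -2.1]
gripper_width: 0.337
grasp_force: 59.8
```

arm_command([
  [20,[0.002,0.04,0],[0,0,0]],
  [20,[0.006,0.1,0],[0,0,0]],
  [20,[0.01,0.16,0],[0,0,0]],
  [20,[0.013,0.195,0],[0,0,0]],
  [20,[0.013,0.204,-0.02],[0,0,0]],
  [20,[0.013,0.204,-0.06],[0,0,0]],
  [20,[0.013,0.204,-0.11],[0,0,0]],
  [20,[0.013,0.204,-0.15],[0,0,0]],
  [20,[0.013,0.204,-0.17],[0,0,0]],
  [20,[0.013,0.204,-0.17],[0,0,0]],
  [20,[0.013,0.204,-0.17],[0,0,0]],
])

```text
time: 20.62
tool_pos: [0.5048, 0.1047, 0.1532]
tool_rot: [0.0, 0.997, 0.082, -0.0]
contact_force: [0.7, -0.7, -2.8]
gripper_width: 0.339
grasp_force: 59.9
```

Run:
```python
from h import *
f=grab('scene');im=f['color'][...,::-1];s=monitor.state();print(s['tool_pos'],s['contact_force'])
cv2.imwrite('pics/s4.png',cv2.resize(im[170:350,300:500],None,fx=3.2,fy=3.2,interpolation=cv2.INTER_CUBIC))
```

```text
[0.50542719 0.10477915 0.15415906] [-5.41244416e-04  5.13455944e-01 -2.69017021e+00]
```

View pics/s4.png

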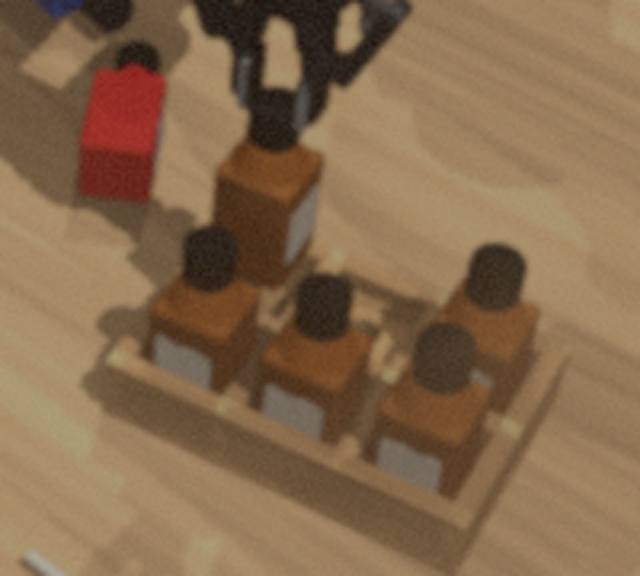

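The bottle is upright above the last free cell at (265,270), and the first spare stands in its corner cell at (205,330). Descending.

arm_command([
  [20,[0,0,-0.02],[0,0,0]],
  [20,[0,0,-0.04],[0,0,0]],
  [20,[0,0,-0.06],[0,0,0]],
  [20,[0,0,-0.08],[0,0,0]],
  [20,[0,0,-0.09],[0,0,0]],
  [20,[0,0,-0.09],[0,0,0]],
])

```text
time: 21.17
tool_pos: [0.5043, 0.1051, 0.1254]
tool_rot: [0.0, 0.997, 0.083, -0.001]
contact_force: [-0.8, -0.4, -3.3]
gripper_width: 0.337
grasp_force: 59.9
```

arm_command([
  [20,[0,0,-0.015],[0,0,0]],
  [20,[0,0,-0.03],[0,0,0]],
  [20,[0,0,-0.045],[0,0,0]],
  [20,[0,0,-0.06],[0,0,0]],
  [20,[0,0,-0.07],[0,0,0]],
  [20,[0,0,-0.074],[0,0,0]],
  [20,[0,0,-0.078],[0,0,0]],
  [20,[0,0,-0.078],[0,0,0]],
])

```text
time: 21.83
tool_pos: [0.5051, 0.1051, 0.1033]
tool_rot: [0.0, 0.997, 0.083, 0.0]
contact_force: [-0.3, -0.6, -2.2]
gripper_width: 0.333
grasp_force: 59.9
```

arm_command([
  [20,[0,0,-0.004],[0,0,0]],
  [20,[0,0,-0.008],[0,0,0]],
  [20,[0,0,-0.011],[0,0,0]],
  [20,[0,0,-0.011],[0,0,0]],
])

```text
time: 22.17
tool_pos: [0.5062, 0.1051, 0.1017]
tool_rot: [0.0, 0.997, 0.083, 0.001]
contact_force: [-1.2, -1.2, 3.6]
gripper_width: 0.334
grasp_force: 60.7
```

Floor contact at the expected height. I'll release and retreat.

arm_command([
  [40,[0,0,0.003],[0,0,0]],
  [50,[0,0,0.003],[0,0,0]],
  [55,[0,0,0.003],[0,0,0]],
  [55,[0,0,0.003],[0,0,0]],
  [55,[0,0,0.06],[0,0,0]],
  [55,[0,0,0.16],[0,0,0]],
  [55,[0,0,0.28],[0,0,0]],
  [55,[0,0,0.4],[0,0,0]],
  [55,[-0.1,-0.14,0.45],[0,0,0]],
  [55,[-0.2,-0.28,0.45],[0,0,0]],
  [55,[-0.2,-0.42,0.45],[0,0,0]],
  [55,[-0.2,-0.56,0.45],[0,0,0]],
])

```text
time: 23.17
tool_pos: [0.4454, -0.0444, 0.236]
tool_rot: [0.001, 0.996, 0.084, 0.001]
contact_force: [1.0, -0.4, 0.6]
gripper_width: 0.639
grasp_force: 0.0
```

arm_command([
  [55,[0,-0.3,0],[0,0,0]],
  [55,[0,-0.3,0],[0,0,0]],
  [55,[0,-0.3,0],[0,0,0]],
  [55,[0,-0.3,0],[0,0,0]],
  [55,[0,-0.3,0],[0,0,0]],
])

```text
time: 23.58
tool_pos: [0.4463, -0.1334, 0.2348]
tool_rot: [-0.0, 0.997, 0.082, 0.0]
contact_force: [-0.3, -0.4, -0.0]
gripper_width: 0.642
grasp_force: 0.0
```

Run:
```python
from h import *
f=grab('top');P=cloud(f);im=f['color'][...,::-1];S=cloud(grab('scene'))
s=monitor.state();print(s['time'],s['tool_pos'],s['contact_force'])
for n,c in dict(st1=(.55,.257),st2=(.5624,.187),st3=(.4795,.2447),A=(.5749,.1159),B=(.5039,.1038)).items():
  for Q in(P,S):
    m=(np.hypot(Q[...,0]-c[0],Q[...,1]-c[1])<.028)&(Q[...,2]>.112)&(Q[...,2]<.145);p=Q[m]
    if len(p): print(n,len(p),(p.mean(0)-np.r_[c,0]).round(4),np.percentile(p[:,2],80).round(4))
for n,b in dict(jar=(385,430,130,180,.07,.1),tip=(305,375,120,172,.04,.07)).items():
    p=P[b[2]:b[3],b[0]:b[1]].reshape(-1,3);p=p[(p[:,2]>b[4])&(p[:,2]<b[5])];print(n,cv2.minAreaRect((p[:,:2]*1000).astype(np.float32)) if len(p) else '')
cv2.imwrite('pics/c4.png',cv2.resize(im[120:320,160:460],None,fx=2.6,fy=2.6,interpolation=cv2.INTER_CUBIC))
```

```text
23.6833 [ 0.44648083 -0.13233457  0.23488355] [-0.32716222  0.26465813  0.15673469]
st1 176 [-0.0008 -0.001   0.1301] 0.1342
st1 323 [0.008  0.0044 0.1264] 0.1308
st2 184 [-0.0011 -0.001   0.1303] 0.1336
st2 301 [0.0073 0.0041 0.1261] 0.1303
st3 179 [-0.0009 -0.0008  0.1299] 0.1332
st3 295 [0.008  0.0045 0.126 ] 0.1302
A 178 [-0.0009 -0.0007  0.1304] 0.1336
A 278 [0.0072 0.0054 0.1261] 0.1303
B 176 [ 0.     -0.0015  0.1305] 0.1333
B 262 [0.0082 0.0048 0.1256] 0.13
jar ((737.7955932617188, -202.28521728515625), (70.81452941894531, 69.91619873046875), 78.83465576171875)
tip ((762.1701049804688, -50.490135192871094), (83.26644134521484, 122.36102294921875), 3.256272315979004)
```

View pics/c4.png

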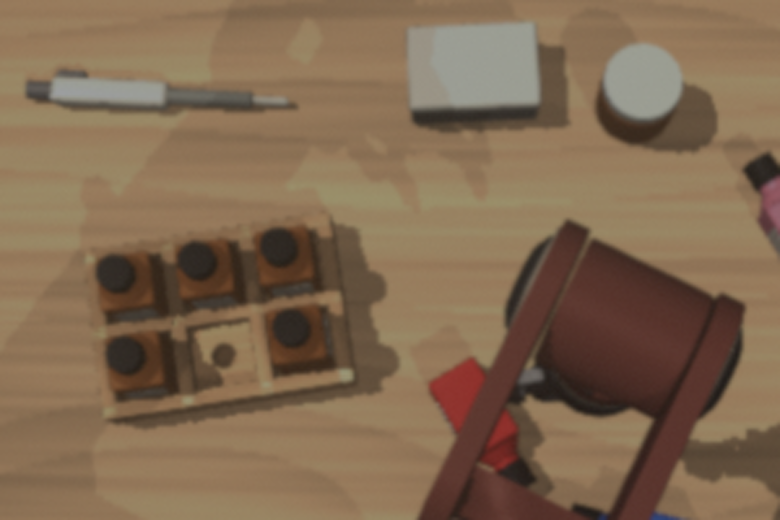

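Both spares are seated within about 1 mm of the stock pattern and at the same height. The spacer cell at (222,355) is still free, the bystanders have not moved and the arm touches nothing.

```bash
python3 -c "
from plant import manip; print(manip.job_done())"
```

```text
the job is handed in; nothing more can be done
None
```

Both spare bottles now stand upright on the floors of the two empty cells, with the spacer cell left free and everything else unmoved; I handed the job in at about 24 s, and it returned no verdict.

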